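# Load the empty spool on the thread winder

### The arm

A 6-joint arm with a two-finger parallel gripper is mounted at the origin on the work surface. World frame = base frame: x ahead of the robot, y to its left, z up, the work surface at z = 0. Lengths are in mm, angles in rad, forces in N, time in s.
With the tool pointing down it reaches from about 275 to 1000 mm from the base axis. Payload 8.4 kg.
Tool frame: the origin (TCP) lies at the very end of the fingers, on their centre line; the grasp point (between the pads) lies 19 mm behind it; z points along the fingers, y is the line along which they close (so a half turn about z gives the same grasp; the last joint's range is limited). The gripper opens to 85 mm and grips with 20 to 120 N. Pads are 22 mm wide; open, the fingers measure 114 mm over their backs; the gripper's body (76 mm by 85 mm) begins 54 mm behind the grasp point. The pads swing forward as they close: fully open they stand 13 mm farther back than shut.
Start: joints at [-1.29, 0.353, 1.633, -0, 1.155, -0.002], TCP at [174.402, -600.177, 231.281] pointing down, gripper open.
Joint ranges: [-2.63, 2.63], [-0.92, 2.1], [0.06, 2.66], [-1.3, 4.44], [0, 2.69], [-3.02, 3.02]. Speed limits (rad/s): [2.22, 2.22, 2.79, 3.14, 3.14, 3.14].

### API

Orientations are given as [roll, pitch, yaw] about the fixed x, y, z axes, in that order (R = Rz(yaw) Ry(pitch) Rx(roll)).
In Python, from rig import sensors, grab_frame, camera_params, order gives the robot as it stands. The module is installed in compiled form; this text tells all that it offers.
- The arm moves only by the tool move_arm, never from a script. Its argument "motion" is a list of rows, each a list of 7 numbers: the turn, a rotation vector about the tool's x, y, z in shares of 2 pi rad (1.0 is 2 pi rad), then the shift along the tool's x, y, z in fractions of the full range, 1 being 0.8 m, then the finger opening in m, from 0 to 0.0854. A call has 1 to 8 rows; each row is the pose to reach, as a shift and turn from the pose commanded when the call began, along the tool's axes at that moment; what a row does not reach only later rows make up. A row lasts 1/8 s, in which the tool goes at most 62.5 mm and 10.7 degrees, less where a joint would pass 70% of its speed; a pose out of reach is approached as far as the arm can. A call with a gripper value outside its range is refused whole. The fingers move at their own pace and stop on an object; "grip_force" is the grip in N (left out, the last holds). Time passes only in rows, so rows that repeat a pose let the fingers close. It gives the time, the measured TCP pose, the force, the opening and the grip force at its end, in the units of the state.
- sensors.sense(): the state, without advancing time (a new reading comes with each control period).
- grab_frame(name): name is "scene" or "top" or "wrist"; returns (picture, depth): 420x560x3 uint8, red, green, blue; 420x560 float32, mm along the optical axis (not along the pixel's ray), 0 where there is no reading.
- camera_params(name): a dict with "camera_matrix" (3x3 intrinsics, pixels), "k1" (the pictures are not rectified: a ray, as slopes to the right and down, at radius r is drawn at 1 + k1 r^2 times it, then the intrinsics apply), "world_from_camera" (4x4, takes a point from camera to world coordinates). Camera axes: x right, y down, z forward; pixel columns grow to the right and rows downward; lengths in mm; the calibration is good to about 2 mm. A picture is of the moment at which its call begins: read the wrist's pose just before it. camera_params takes no time and is no camera call; for the wrist camera it gives the pose at the moment of the call.
- order.sign_off(): hands the job in; it is judged then, once.
The state is a dict: "clock": time; "qpos": joint angles; "qvel": joint speeds; "joint_efforts": joint torques, N m; "eef_pos": TCP position; "tcp_rot": TCP orientation; "contact_force": force on the tool from outside, world axes, zero at the start; "wrist_torque": the same for the moment, N m; "opening": opening from 0.0 (shut) to 1.0 (fully open); "grasp_force": force on a finger pad.
Only numpy, scipy, OpenCV 4.12 (cv2) and the standard library are available. Lean on these libraries where they do the work, as an engineer would, in place of code of your own. Each camera call takes 0.05 s, during which the arm holds its last target. There are 200 camera calls.

### The job

Put the empty wooden spool, plain end up and socket down, on the thread winder's square spindle, turning it slowly under a light push until it drops fully home on the steel seat, then swing the retainer arm closed over it as far as it goes. Be gentle: never press the spool against the winder with more than about 25 N. Leave the other things on the table where they are.

Things in the scene. Friction and masses are not known exactly. Their poses are not given: they have to be found in the camera images.
- spool: Empty plain wooden spool, upright, 64 mm tall, about 80 g: two round flanges 44 mm across (lower 12 mm thick, upper 14 mm) on a 33 mm barrel; the largest standing spool and the only one without thread. Origin: centre of its underside, z up its axis. In the underside a square socket, 17.2 mm across flats, 34 mm deep, sides along the spool's x and y (fits every 90 degrees).
- spool_grip (a point): On the spool's axis at mid-height of its upper flange, 57 mm above its underside: the place to grip it, across the 44 mm flange, from any side.
- winder: Thread winder fixed to the table: pale blue-green box, 110 mm (x: -55 to 55) by 260 mm (y: -55 to 205), 50 mm high; grey motor hump on it (y 127 to 203, top at 100 mm); steel seat disc 48 mm across with the spindle; a 12 mm post at y = 85 carrying the retainer arm. Origin: on the vertical spindle axis at table level; z up, y towards the post.
- seat (a point): Centre of the top of the steel seat disc, on the spindle axis, 56 mm above the table. A spool that is home rests its underside here. The way the square of the spindle is turned differs every time and is not measured: it has to be felt for. A stiff brake holds the spindle (slips only above 0.2 N m).
- spindle_tip (a point): Tip of the spindle, 30 mm above the seat. From the seat up: square drive 16 mm wide, 14 mm high; round part 16 mm in diameter, 8 mm high; nose tapering to 7 mm over 8 mm. A spool put on first stops on the square's corners, underside 14 mm above the seat; turned (under 90 degrees, either way) to within about 4 degrees of the square it drops 14 mm home.
- retainer (a joint): Angle of the retainer arm, a flat level steel bar 14 mm wide, 7 mm thick, 90 mm long from its pivot on the post, underside 124 mm above the table (4 mm over a spool that is home; one not home blocks it). 0 = closed, over the spindle, pointing to -y of the winder, at a stop; 1.57: pointing to -x. Starts at 1.3 to 1.9; light friction (0.04 N m), stays where left.
- peg (a point): Centre of the top of the black upright peg on the retainer arm, by which the arm is pushed or pinched: 10 mm in diameter, 28 mm tall (foot 131 mm, top 159 mm above the table), 60 mm from the arm's pivot.
- thread_a: Small spool of green thread, 32 mm in diameter, 48 mm tall, standing; leave alone. Origin under its centre.
- thread_b: Small spool of purple thread, 32 mm in diameter, 48 mm tall, standing; leave alone. Origin under its centre.
- scissors: Black scissors in a brown sheath, 245 mm long, 10 mm thick, flat; leave alone. Origin at the pivot's underside, blades to +x.
- thimble: Brass thimble, 20 mm in diameter, 23 mm tall; leave alone. Origin under its centre.
- pin_tin: Round metal tin, 75 mm in diameter, 30 mm tall; leave alone. Origin under its centre.
- tape_case: White tape-measure case, 52 by 52 by 23 mm; leave alone. Origin under its centre.
- chalk: Flat block of tailor's chalk, 50 by 40 by 8 mm; leave alone. Origin under its centre.
Not all that is in view belongs to the job. What is shaped like the spool but pink or yellow is not meant.

How it is judged:
By the outcome, as a careful person would: the job done as asked, in the order asked, and still so for the second after the job is handed in, with the robot touching nothing.
It also fails if it takes over 72 s, if anything falls off the work surface, if the arm or the gripper's body presses on something with over 40 N, if the wrist force passes 120 N, or if a joint passes its speed limit or range.

## Working session

There is one attempt and no reset: what is moved stays moved. The work goes in short steps, Python scripts to look and compute and a tool call to move; the robot and the scene stay as the last step left them, time stands still between calls to the robot, and variables do not carry over. Pictures are saved under pics/ and viewed, at most 10 in all, crops included, and the job is handed in when it is done.

Besides the shell and the picture viewer there is one more tool, called after "Emit:" as name([rows], argument=value, ...), one row to a line, values as JSON. move_arm: Moves the arm, as the interface text tells. Its arguments: {"type":"object","properties":{"motion":{"type":"array","items":{"type":"array","items":{"type":"number"}}},"grip_force":{"type":"number"}},"required":["motion"]}

```bash
mkdir -p pics
cat > h.py <<'E'
import numpy as np, cv2
from rig import sensors, grab_frame, camera_params, order
def cloud(name):
    p=camera_params(name); img,d=grab_frame(name)
    K=np.array(p["camera_matrix"]); T=np.array(p["world_from_camera"])
    h,w=d.shape; u,v=np.meshgrid(np.arange(w),np.arange(h))
    uv=np.stack([u,v],-1).reshape(-1,1,2).astype(np.float64)
    n=cv2.undistortPoints(uv,K,np.array([p["k1"],0,0,0],float)).reshape(h,w,2)
    P=np.dstack([n*d[...,None],d])@T[:3,:3].T+T[:3,3]
    P[d==0]=np.nan
    return img,P
def save(n,img): cv2.imwrite("pics/"+n+".png",img[...,::-1])
E
python3 - <<'E'
from h import *
for n in("top","scene"):
    img,P=cloud(n); save(n,img); np.save(n+".npy",P); np.save(n+"_i.npy",img)
    print(np.round(camera_params(n)["world_from_camera"],2).tolist())
s=sensors.sense(); print(s)
E
```

```text
[[-0.02, -1.0, 0.06, 506.27], [-1.0, 0.02, 0.01, -103.43], [-0.01, -0.06, -1.0, 1156.12], [0.0, 0.0, 0.0, 1.0]]
[[-0.79, 0.41, -0.46, 1114.65], [0.61, 0.52, -0.59, 611.51], [-0.01, -0.75, -0.66, 894.95], [0.0, 0.0, 0.0, 1.0]]
{'clock': 0.1, 'qpos': array([-1.29039248e+00,  3.53573480e-01,  1.63404740e+00,  2.83440913e-05,
        1.15522446e+00, -2.39989637e-03]), 'qvel': array([ 0.00043317, -0.00270141, -0.00100969, -0.00097966,  0.00098461,
        0.00138352]), 'joint_efforts': array([ 5.94126268e-04, -6.06357336e+01, -3.42819786e+01, -7.88811747e-06,
        3.81856851e-03, -3.47722175e-05]), 'eef_pos': array([ 174.29582142, -599.75914526,  230.64543139]), 'tcp_rot': array([-3.14034003e+00, -2.89234910e-05,  2.82792269e-01]), 'contact_force': array([ 0.2400857 , -0.13386281,  0.32539185]), 'wrist_torque': array([ 0.01915048,  0.00017917, -0.027646  ]), 'grasp_force': 0.0, 'opening': 1.0041826753298453}
```

View pics/top.png

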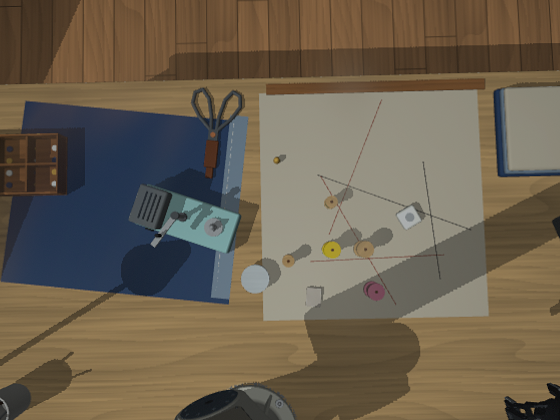

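View pics/scene.png

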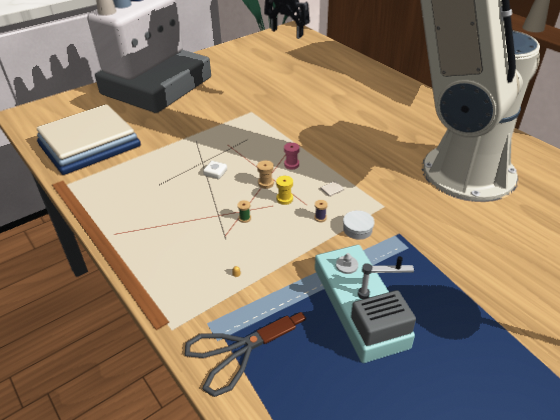

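Candidates in top view: the wooden spool at (365,249), yellow at (332,250), pink at (375,291), and thread spools at (331,202) and (289,261). I choose (365,249): it is plain wood, has no thread and is the largest. The winder's spindle is near (214,227), its hump at (150,205) and the peg near (157,238).

Run:
```python
from h import *
P=np.load("top.npy"); I=np.load("top_i.npy"); S=np.load("scene.npy")
def sub(P,c,r,zl,zh):
    q=P.reshape(-1,3); m=(np.hypot(q[:,0]-c[0],q[:,1]-c[1])<r)&(q[:,2]>zl)&(q[:,2]<zh); return q[m]
for n,(u,v) in dict(spool=(365,249),yel=(332,250),pink=(375,291),spin=(214,227),arm=(157,238),post=(180,216)).items(): print(n,P[v,u].round(1))
def circ(q):
    (c,r)=cv2.minEnclosingCircle(q[:,:2].astype(np.float32)); return np.round(c,1),round(r,1),q.mean(0).round(1),len(q)
c=P[249,365]
for A in(P,S): 
    print("spool",circ(sub(A,c,30,56,72)))
c=P[227,214]
for A in(P,S):
    print("nose",circ(sub(A,c,28,70,95)),"seat",circ(sub(A,c,26,53.5,66)))
b=sub(P,c,260,44,53.5); print("box",cv2.minAreaRect(b[:,:2].astype(np.float32)))
hump=sub(P,c,230,92,106); print("hump",cv2.minAreaRect(hump[:,:2].astype(np.float32)))
for A in(P,S):
    a=sub(A,c,200,124,138); print("arm",len(a),cv2.minAreaRect(a[:,:2].astype(np.float32)))
    a=sub(A,c,200,140,170); print("peg",len(a),a.round(0)[:40].tolist())
# obstacles near spool
cr=lambda a,u,v,h: cv2.resize(a[v-h:v+h,u-h:u+h],(400,400),interpolation=cv2.INTER_CUBIC)
Sc=np.load("scene_i.npy")
save("crop",np.hstack([cr(I,360,260,50),cr(Sc,270,175,45)]))
```

```text
spool [ 475.4 -307.9   62.9]
yel [ 474.8 -223.6   64.6]
pink [ 368.7 -329.6   62.1]
spin [539.7  74.   80.6]
arm [514.9 203.9 128.6]
post [568.7 156.1  95.5]
spool (array([ 474.4, -307.5]), 21.7, array([ 474.6, -307.3,   63.5]), 236)
spool (array([ 480.9, -306.3]), 23.6, array([ 480.7, -304.3,   63.7]), 160)
nose (array([540.7,  81.5]), 9.0, array([539.8,  80.2,  80.2]), 37) seat (array([539.4,  79.7]), 22.8, array([539.4,  78.7,  56.2]), 155)
nose (array([545. ,  82.6]), 9.1, array([545.9,  84. ,  79.3]), 60) seat (array([542.4,  78.4]), 24.5, array([544.5,  81.1,  57.2]), 183)
box ((535.5517578125, 68.97012329101562), (426.3720703125, 109.55859375), 70.68252563476562)
hump ((586.9459838867188, 213.91439819335938), (123.42227935791016, 99.40631866455078), 70.69058227539062)
arm 255 ((534.9639892578125, 184.1318817138672), (19.695735931396484, 98.85128784179688), 54.8914794921875)
peg 20 [[524.0, 199.0, 159.0], [524.0, 197.0, 158.0], [524.0, 196.0, 154.0], [524.0, 194.0, 155.0], [524.0, 195.0, 142.0], [522.0, 202.0, 158.0], [522.0, 197.0, 160.0], [522.0, 195.0, 158.0], [522.0, 194.0,
[... 599 characters left out ...]
0, 161.0], [519.0, 201.0, 159.0], [527.0, 198.0, 159.0], [524.0, 198.0, 157.0], [525.0, 201.0, 161.0], [522.0, 201.0, 158.0], [522.0, 203.0, 160.0], [524.0, 194.0, 151.0], [527.0, 199.0, 157.0], [526.0, 200.0, 157.0], [525.0, 202.0, 158.0], [524.0, 203.0, 158.0], [522.0, 203.0, 157.0], [527.0, 197.0, 152.0], [526.0, 198.0, 153.0], [525.0, 200.0, 154.0], [525.0, 202.0, 156.0], [524.0, 203.0, 156.0], [526.0, 196.0, 149.0], [529.0, 201.0, 154.0], [526.0, 201.0, 152.0], [526.0, 203.0, 154.0], [521.0, 202.0, 149.0], [526.0, 197.0, 146.0], [524.0, 198.0, 145.0], [524.0, 200.0, 147.0], [523.0, 201.0, 148.0], [523.0, 203.0, 149.0], [527.0, 198.0, 145.0], [526.0, 200.0, 146.0], [525.0, 201.0, 146.0]]
```

View pics/crop.png

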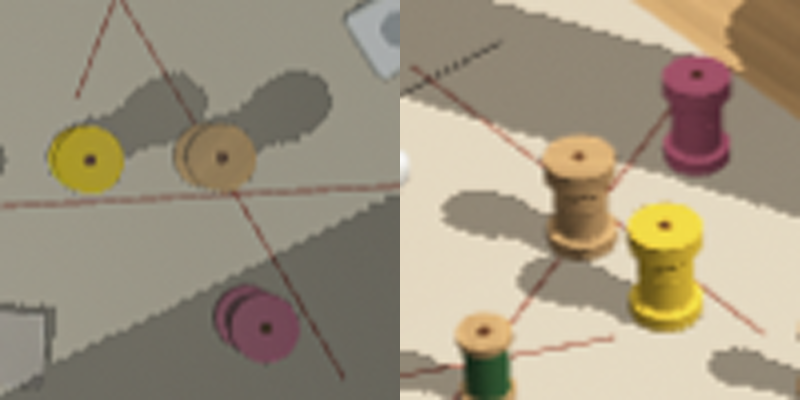

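The crop confirms the plain wooden spool, standing between the yellow and pink ones. Its top is about 64 mm high and 43 mm across. Next I move above it for a close look with the wrist camera.

Careful with the scale: shifts go in shares of 0.8 m and turns go in shares of 2 pi rad. That gives: 0.372 m / 0.8 = 0.465, 0.319 m / 0.8 = 0.3988, -1.288 rad / 6.2832 = -0.205.

Emit:
move_arm([
  [0,0,-0.0286,0.0663,-0.035,0,0.085],
  [0,0,-0.0573,0.1325,-0.07,0,0.085],
  [0,0,-0.0859,0.1988,-0.105,0,0.085],
  [0,0,-0.1146,0.265,-0.1413,0,0.085],
  [0,0,-0.1432,0.3325,-0.1763,0,0.085],
  [0,0,-0.1719,0.3988,-0.2113,0,0.085],
  [0,0,-0.2005,0.465,-0.2463,0,0.085],
  [0,0,-0.205,0.465,-0.2463,0,0.085],
])

```text
clock: 1.1
eef_pos: [479.0, -304.3, 231.0]
tcp_rot: [3.141, -0.001, 1.578]
contact_force: [-0.0, -0.6, 0.2]
opening: 0.994
grasp_force: 0.0
```

```bash
cat >> h.py <<'E'
from scipy.spatial.transform import Rotation as R
def to(x,y,z,yaw):
    "row (turn, shift in tool axes, m) from the present pose to the given one, tool down"
    s=sensors.sense(); A=R.from_euler("xyz",s["tcp_rot"]); B=R.from_euler("xyz",[np.pi,0,yaw])
    d=A.inv().apply(np.array([x,y,z])-s["eef_pos"])/1000
    print("row",(A.inv()*B).as_rotvec().round(4).tolist(),d.round(4).tolist())
def st():
    s=sensors.sense(); print({k:np.round(s[k],3).tolist() for k in("clock","qpos","eef_pos","tcp_rot","contact_force","wrist_torque","opening","grasp_force")})
def near(P,c,r,zl,zh):
    q=P.reshape(-1,3); m=(np.hypot(q[:,0]-c[0],q[:,1]-c[1])<r)&(q[:,2]>zl)&(q[:,2]<zh); return q[m]
def circ(q):
    (c,r)=cv2.minEnclosingCircle(q[:,:2].astype(np.float32)); return np.round(c,1).tolist(),round(r,1),q.mean(0).round(1).tolist(),len(q)
E
python3 - <<'E'
from h import *
st(); print(np.round(camera_params("wrist")["world_from_camera"],3).tolist())
img,P=cloud("wrist"); save("w1",img)
print(circ(near(P,(477,-307),35,57,70)))
print("yellow",circ(near(P,(477,-223),30,57,70)))
to(477,-307,38,np.pi/2)
E
```

```text
{'clock': 1.1, 'qpos': [-0.569, 0.265, 1.759, 0.001, 1.119, -0.577], 'eef_pos': [478.989, -304.277, 230.957], 'tcp_rot': [3.141, -0.001, 1.578], 'contact_force': [-0.031, -0.598, 0.199], 'wrist_torque': [0.008, 0.006, 0.018], 'opening': 0.994, 'grasp_force': 0.0}
[[1.0, 0.007, 0.003, 478.313], [0.008, -0.95, -0.312, -225.819], [0.0, 0.312, -0.95, 373.327], [0.0, 0.0, 0.0, 1.0]]
([475.7, -309.4], 22.0, [475.8, -308.5, 63.6], 1616)
yellow ([476.1, -224.9], 22.1, [476.1, -224.8, 63.6], 2010)
row [-0.0007, -0.0003, 0.0055] [-0.0014, -0.0004, 0.1928]
```

View pics/w1.png

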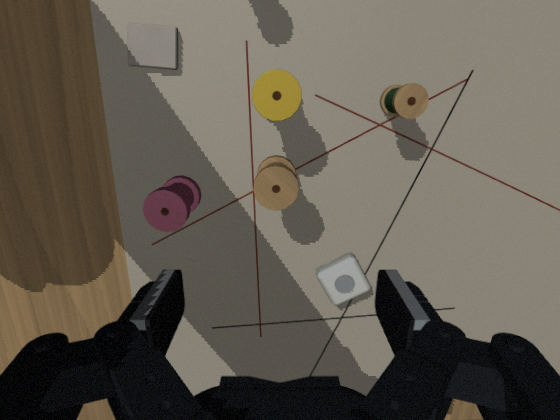

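The wrist view shows the wooden spool at (275,188) and the fingers straddling it left and right. The fit gives radius 22.0 and centre (476,-309). I go down now.

Scaled: 0.12 m / 0.8 = 0.15, 0.08 m / 0.8 = 0.1.

Emit:
move_arm([
  [0,0,0,-0.005,-0.0038,0.05,0.085],
  [0,0,0,-0.005,-0.0038,0.1,0.085],
  [0,0,0,-0.005,-0.0038,0.15,0.085],
  [0,0,0,-0.005,-0.0038,0.15,0.085],
])

```text
clock: 1.65
eef_pos: [470.7, -310.9, 108.7]
tcp_rot: [-3.136, -0.003, 1.568]
contact_force: [-0.2, 0.3, 0.4]
opening: 0.999
grasp_force: 0.0
```

Run:
```python
from h import *
st(); img,P=cloud("wrist")
q=near(P,(476,-308.5),35,57,70); print(circ(q) if len(q) else 0)
to(476.3,-308.5,36,np.pi/2)
```

```text
{'clock': 1.65, 'qpos': [-0.586, 0.41, 1.862, -0.0, 0.876, -0.583], 'eef_pos': [470.667, -310.874, 108.671], 'tcp_rot': [-3.136, -0.003, 1.568], 'contact_force': [-0.191, 0.303, 0.447], 'wrist_torque': [0.038, -0.016, -0.012], 'opening': 0.999, 'grasp_force': 0.0}
([475.9, -309.1], 22.0, [475.7, -307.8, 63.6], 3977)
row [-0.0025, -0.0014, -0.0021] [0.003, 0.0043, 0.0747]
```

Scaled: 0.075 m / 0.8 = 0.0938, 0.06 m / 0.8 = 0.075.

Emit:
move_arm([
  [0,0,0,0.0025,0.0031,0.025,0.085],
  [0,0,0,0.0025,0.0031,0.05,0.085],
  [0,0,0,0.0025,0.0031,0.075,0.085],
  [0,0,0,0.0025,0.0031,0.0938,0.085],
  [0,0,0,0.0025,0.0031,0.0938,0.085],
  [0,0,0,0.0025,0.0031,0.0938,0.085],
  [0,0,0,0.0025,0.0031,0.0938,0.085],
])

```text
clock: 2.58
eef_pos: [476.7, -309.6, 37.2]
tcp_rot: [3.14, 0.001, 1.571]
contact_force: [-0.0, 0.3, -0.5]
opening: 0.991
grasp_force: 0.0
```

Emit:
move_arm([
  [0,0,0,0,0,0,0.035],
  [0,0,0,0,0,0,0.035],
  [0,0,0,0,0,0,0.035],
  [0,0,0,0,0,0,0.035],
  [0,0,0,0,0,0,0.035],
  [0,0,0,0,0,0,0.035],
], grip_force=30)

```text
clock: 3.32
eef_pos: [476.3, -309.3, 36.6]
tcp_rot: [3.141, 0.0, 1.571]
contact_force: [-1.6, 0.6, 5.4]
opening: 0.506
grasp_force: 30.0
```

Run:
```python
from h import *
st(); img,P=cloud("wrist")
for zl in (57,60): print(circ(near(P,(476,-309),23.5,zl,70)))
save("w2",img)
```

```text
{'clock': 3.325, 'qpos': [-0.579, 0.52, 1.893, -0.0, 0.728, -0.579], 'eef_pos': [476.254, -309.271, 36.567], 'tcp_rot': [3.141, 0.0, 1.571], 'contact_force': [-1.616, 0.564, 5.423], 'wrist_torque': [0.064, 0.17, 0.01], 'opening': 0.506, 'grasp_force': 30.029}
([476.0, -309.0], 23.5, [476.1, -306.8, 63.6], 8940)
([476.0, -309.1], 23.5, [476.2, -307.4, 63.8], 8581)
```

View pics/w2.png

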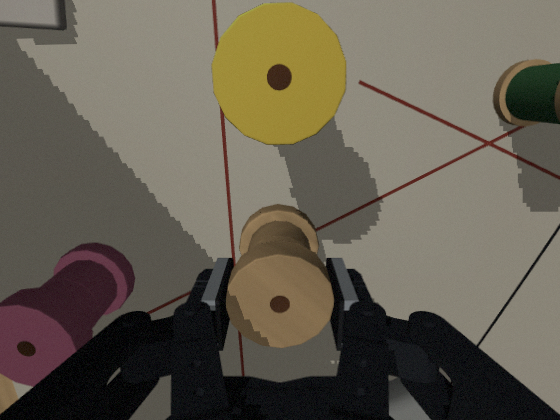

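The grip is centred: the spool is between the pads with its top hole at (280,303). I compute the axis offset from the hole and lift.

Scaled: -0.153 m / 0.8 = -0.1913, -0.11 m / 0.8 = -0.1375.

Emit:
move_arm([
  [0,0,0,0,0,-0.025,0.035],
  [0,0,0,0,0,-0.075,0.035],
  [0,0,0,0,0,-0.1375,0.035],
  [0,0,0,0,0,-0.1913,0.035],
  [0,0,0,0,0,-0.1913,0.035],
  [0,0,0,0,0,-0.1913,0.035],
  [0,0,0,0,0,-0.1913,0.035],
])

```text
clock: 4.25
eef_pos: [475.3, -308.6, 187.6]
tcp_rot: [-3.139, -0.002, 1.571]
contact_force: [0.8, 1.6, -0.8]
opening: 0.505
grasp_force: 30.7
```

Run:
```python
from h import *
st(); s=sensors.sense(); p=camera_params("wrist"); img,P=cloud("wrist")
e=s["eef_pos"]; zt=e[2]+27.4
q=near(P,e,30,zt-6,zt+6); print(circ(q), zt)
# wood disc in plane fit: ellipse rim via color
K=np.array(p["camera_matrix"]);T=np.array(p["world_from_camera"])
g=img.astype(int).sum(2); w=g[285:320,262:298]; m=w<w.max()*0.55; ys,xs=np.nonzero(m); uv=np.array([[xs.mean()+262,ys.mean()+285]])
n=cv2.undistortPoints(uv.reshape(1,1,2),K,np.array([p["k1"],0,0,0.])).ravel()
d=T[:3,:3]@np.r_[n,1]; X=T[:3,3]+d*(zt-T[2,3])/d[2]; print("hole",uv,m.sum(),X,"minus tcp",X-e)
print("topz",np.nanmedian(q[:,2]))
```

```text
{'clock': 4.25, 'qpos': [-0.579, 0.311, 1.8, 0.0, 1.033, -0.579], 'eef_pos': [475.276, -308.622, 187.611], 'tcp_rot': [-3.139, -0.002, 1.571], 'contact_force': [0.826, 1.584, -0.775], 'wrist_torque': [0.023, -0.025, -0.0], 'opening': 0.505, 'grasp_force': 30.744}
([475.3, -303.4], 28.5, [475.3, -306.1, 214.7], 9453) 215.01148382106206
hole [[279.3229572 303.6381323]] 257 [ 475.26291168 -308.55897343  215.01148382] minus tcp [-1.30382306e-02  6.30853746e-02  2.74000000e+01]
topz 214.78572961111593
```

Scaled: 0.309 m / 0.8 = 0.3863, 0.29 m / 0.8 = 0.3625.

Emit:
move_arm([
  [0,0,0,0.0375,0.0075,0,0.035],
  [0,0,0,0.1,0.0213,0,0.035],
  [0,0,0,0.1688,0.0363,0,0.035],
  [0,0,0,0.2375,0.05,0,0.035],
  [0,0,0,0.3063,0.065,0,0.035],
  [0,0,0,0.3625,0.0775,0,0.035],
  [0,0,0,0.3863,0.0825,0,0.035],
  [0,0,0,0.3863,0.0825,0,0.035],
])

```text
clock: 5.3
eef_pos: [542.0, 0.5, 188.6]
tcp_rot: [-3.14, 0.0, 1.573]
contact_force: [-0.0, -0.4, -0.1]
opening: 0.506
grasp_force: 30.7
```

Emit:
move_arm([
  [0,0,0,0,0,0,0.035],
  [0,0,0,0,0,0,0.035],
  [0,0,0,0,0,0,0.035],
])

```text
clock: 5.68
eef_pos: [542.0, -1.1, 189.3]
tcp_rot: [-3.142, 0.0, 1.57]
contact_force: [0.1, 1.1, 0.1]
opening: 0.506
grasp_force: 30.7
```

Run:
```python
from h import *
st(); img,P=cloud("wrist"); save("w3",img); np.save("w3.npy",P)
c=(541,80)
for a,b in((84,92),(79,92),(72,92),(53.5,62)):
    q=near(P,c,27,a,b); print(a,b,circ(q) if len(q) else 0)
```

```text
{'clock': 5.675, 'qpos': [-0.005, 0.271, 1.853, -0.0, 1.018, -0.003], 'eef_pos': [542.019, -1.065, 189.297], 'tcp_rot': [-3.142, 0.0, 1.57], 'contact_force': [0.066, 1.061, 0.077], 'wrist_torque': [-0.014, -0.03, 0.015], 'opening': 0.506, 'grasp_force': 30.727}
84 92 ([541.2, 80.7], 5.0, [541.0, 80.1, 85.4], 133)
79 92 ([541.0, 80.7], 7.5, [541.1, 80.3, 83.0], 326)
72 92 ([541.0, 80.3], 8.0, [541.0, 80.3, 81.9], 416)
53.5 62 ([541.0, 80.2], 24.1, [541.0, 80.4, 55.7], 2585)
```

View pics/w3.png

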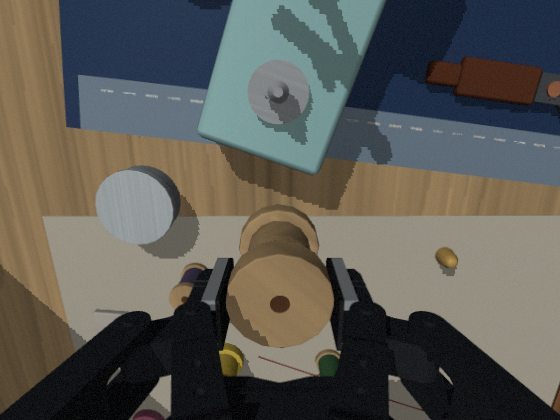

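The wrist view shows the seat disc at (279,92) and nothing else in the way. The spindle axis is at (541.0, 80.3), with nose, round part and disc radii of 5, 8 and 24 as expected. The spool axis coincides with the TCP, so I move over the spindle.

Scaled: 0.0814 m / 0.8 = 0.1018, -0.001 m / 0.8 = -0.0013.

Emit:
move_arm([
  [0,0,0,0.0375,0,0,0.035],
  [0,0,0,0.075,-0.0013,0,0.035],
  [0,0,0,0.1018,-0.0013,0,0.035],
  [0,0,0,0.1018,-0.0013,0.025,0.035],
  [0,0,0,0.1018,-0.0013,0.0563,0.035],
  [0,0,0,0.1018,-0.0013,0.075,0.035],
  [0,0,0,0.1018,-0.0013,0.075,0.035],
  [0,0,0,0.1018,-0.0013,0.075,0.035],
])

```text
clock: 6.72
eef_pos: [541.7, 81.1, 129.9]
tcp_rot: [3.141, -0.0, 1.571]
contact_force: [0.1, -0.1, -1.3]
opening: 0.502
grasp_force: 30.7
```

Emit:
move_arm([
  [0,0,0,0,0,0,0.035],
  [0,0,0,0,0,0,0.035],
])

```text
clock: 6.98
eef_pos: [541.5, 81.2, 129.9]
tcp_rot: [3.141, -0.0, 1.571]
contact_force: [-1.0, 0.3, -0.1]
opening: 0.502
grasp_force: 30.7
```

Run:
```python
from h import *
st(); to(541,80.35,110,np.pi/2)
```

```text
{'clock': 6.975, 'qpos': [0.146, 0.355, 1.89, 0.0, 0.896, 0.146], 'eef_pos': [541.54, 81.216, 129.913], 'tcp_rot': [3.141, -0.0, 1.571], 'contact_force': [-1.008, 0.322, -0.112], 'wrist_torque': [0.056, 0.015, 0.004], 'opening': 0.502, 'grasp_force': 30.724}
row [0.0011, -0.0002, -0.0001] [-0.0009, -0.0006, 0.0199]
```

Scaled: 0.02 m / 0.8 = 0.025, 0.015 m / 0.8 = 0.0188.

Emit:
move_arm([
  [0,0,0,-0.0011,-0.0008,0.005,0.035],
  [0,0,0,-0.0011,-0.0008,0.01,0.035],
  [0,0,0,-0.0011,-0.0008,0.015,0.035],
  [0,0,0,-0.0011,-0.0008,0.0188,0.035],
  [0,0,0,-0.0011,-0.0008,0.0225,0.035],
  [0,0,0,-0.0011,-0.0008,0.025,0.035],
  [0,0,0,-0.0011,-0.0008,0.025,0.035],
])

```text
clock: 7.85
eef_pos: [540.5, 80.3, 109.1]
tcp_rot: [-3.141, 0.0, 1.571]
contact_force: [0.5, 0.3, -1.3]
opening: 0.505
grasp_force: 30.7
```

Run:
```python
from h import *
st()
```

```text
{'clock': 7.85, 'qpos': [0.145, 0.383, 1.905, -0.0, 0.854, 0.145], 'eef_pos': [540.54, 80.288, 109.119], 'tcp_rot': [-3.141, 0.0, 1.571], 'contact_force': [0.523, 0.275, -1.333], 'wrist_torque': [-0.05, -0.152, -0.018], 'opening': 0.505, 'grasp_force': 30.731}
```

Scaled: 0.003 m / 0.8 = 0.0038, 0.002 m / 0.8 = 0.0025.

Emit:
move_arm([
  [0,0,0,0,0,0.0013,0.035],
  [0,0,0,0,0,0.0025,0.035],
  [0,0,0,0,0,0.0038,0.035],
  [0,0,0,0,0,0.0038,0.035],
])

```text
clock: 8.35
eef_pos: [540.6, 80.3, 106.2]
tcp_rot: [3.141, -0.0, 1.571]
contact_force: [1.3, 0.1, -1.0]
opening: 0.506
grasp_force: 30.7
```

Scaled: 0.001 m / 0.8 = 0.0013, 0.0005 m / 0.8 = 0.0006.

Emit:
move_arm([
  [0,0,0,0,0,0.0006,0.035],
  [0,0,0,0,0,0.0013,0.035],
  [0,0,0,0,0,0.0013,0.035],
])

```text
clock: 8.72
eef_pos: [540.7, 80.3, 105.3]
tcp_rot: [3.141, -0.0, 1.571]
contact_force: [0.5, -0.3, -0.7]
opening: 0.502
grasp_force: 30.7
```

Scaled: 0.001 m / 0.8 = 0.0013, 0.0005 m / 0.8 = 0.0006.

Emit:
move_arm([
  [0,0,0,0,0,0.0006,0.035],
  [0,0,0,0,0,0.0013,0.035],
  [0,0,0,0,0,0.0013,0.035],
])

```text
clock: 9.1
eef_pos: [540.7, 80.3, 104.3]
tcp_rot: [3.141, -0.0, 1.571]
contact_force: [1.5, -0.5, -1.1]
opening: 0.5
grasp_force: 30.7
```

Scaled: 0.002 m / 0.8 = 0.0025, 0.0015 m / 0.8 = 0.0019.

Emit:
move_arm([
  [0,0,0,0,0,0.0006,0.035],
  [0,0,0,0,0,0.0013,0.035],
  [0,0,0,0,0,0.0019,0.035],
  [0,0,0,0,0,0.0025,0.035],
  [0,0,0,0,0,0.0025,0.035],
])

```text
clock: 9.72
eef_pos: [540.6, 80.3, 102.3]
tcp_rot: [3.141, -0.0, 1.571]
contact_force: [1.5, 0.3, -1.2]
opening: 0.5
grasp_force: 30.7
```

Run:
```python
from h import *
st(); e=sensors.sense()["eef_pos"]; img,P=cloud("wrist")
q=near(P,e,14,e[2]+15,e[2]+40); print("top-tcp",np.nanmedian(q[:,2])-e[2])
I,T=cloud("scene"); q=near(T,e,15,e[2]+15,e[2]+40); print(len(q),np.nanmedian(q[:,2]) if len(q) else 0)
```

```text
{'clock': 9.725, 'qpos': [0.145, 0.393, 1.909, -0.0, 0.839, 0.145], 'eef_pos': [540.621, 80.308, 102.253], 'tcp_rot': [3.141, -0.0, 1.571], 'contact_force': [1.519, 0.333, -1.247], 'wrist_torque': [-0.036, -0.376, -0.059], 'opening': 0.5, 'grasp_force': 30.726}
top-tcp 27.26029479243296
95 130.44795205601952
```

The top is at 129.5, so the underside is about 65.5. That is already below the corner-stop height of 70: the square happened to be aligned and is engaging without force. I continue gently.

Scaled: 0.004 m / 0.8 = 0.005, 0.003 m / 0.8 = 0.0038.

Emit:
move_arm([
  [0,0,0,0,0.0005,0.0013,0.035],
  [0,0,0,0,0.0005,0.0025,0.035],
  [0,0,0,0,0.0005,0.0038,0.035],
  [0,0,0,0,0.0005,0.005,0.035],
  [0,0,0,0,0.0005,0.005,0.035],
])

```text
clock: 10.45
eef_pos: [540.8, 80.3, 98.1]
tcp_rot: [-3.141, 0.0, 1.571]
contact_force: [0.1, -0.0, -0.4]
opening: 0.504
grasp_force: 30.7
```

Scaled: 0.003 m / 0.8 = 0.0038, 0.002 m / 0.8 = 0.0025.

Emit:
move_arm([
  [0,0,0,0,0,0.0013,0.035],
  [0,0,0,0,0,0.0025,0.035],
  [0,0,0,0,0,0.0038,0.035],
  [0,0,0,0,0,0.0038,0.035],
])

```text
clock: 10.95
eef_pos: [540.9, 80.3, 95.2]
tcp_rot: [-3.141, 0.0, 1.571]
contact_force: [0.1, 0.2, -0.8]
opening: 0.507
grasp_force: 30.7
```

Run:
```python
from h import *
st(); e=sensors.sense()["eef_pos"]; img,P=cloud("wrist")
q=near(P,e,14,e[2]+15,e[2]+40); print("top-tcp",np.nanmedian(q[:,2])-e[2])
```

```text
{'clock': 10.95, 'qpos': [0.145, 0.404, 1.912, -0.0, 0.825, 0.145], 'eef_pos': [540.862, 80.294, 95.189], 'tcp_rot': [-3.141, 0.0, 1.571], 'contact_force': [0.068, 0.19, -0.785], 'wrist_torque': [0.01, 0.0, 0.028], 'opening': 0.507, 'grasp_force': 30.73}
top-tcp 27.262634814375062
```

Scaled: 0.0025 m / 0.8 = 0.0031, 0.002 m / 0.8 = 0.0025.

Emit:
move_arm([
  [0,0,0,0,0,0.0013,0.035],
  [0,0,0,0,0,0.0025,0.035],
  [0,0,0,0,0,0.0031,0.035],
  [0,0,0,0,0,0.0031,0.035],
])

```text
clock: 11.5
eef_pos: [540.9, 80.3, 92.8]
tcp_rot: [-3.142, -0.0, 1.571]
contact_force: [-0.7, 1.1, -1.3]
opening: 0.508
grasp_force: 30.7
```

Scaled: 0.0004 m / 0.8 = 0.0005.

Emit:
move_arm([
  [0,0,0,0,0,0.0005,0.035],
  [0,0,0,0,0,0.0005,0.035],
])

```text
clock: 11.75
eef_pos: [541.0, 80.3, 92.6]
tcp_rot: [3.141, -0.0, 1.571]
contact_force: [-0.8, 0.2, 3.5]
opening: 0.5
grasp_force: 31.0
```

Run:
```python
from h import *
st(); e=sensors.sense()["eef_pos"]; img,P=cloud("wrist")
q=near(P,e,14,e[2]+15,e[2]+40); print("top-tcp",np.nanmedian(q[:,2])-e[2])
```

```text
{'clock': 11.75, 'qpos': [0.145, 0.408, 1.914, -0.0, 0.82, 0.145], 'eef_pos': [540.993, 80.312, 92.618], 'tcp_rot': [3.141, -0.0, 1.571], 'contact_force': [-0.814, 0.219, 3.462], 'wrist_torque': [0.014, 0.167, 0.029], 'opening': 0.5, 'grasp_force': 31.021}
top-tcp 27.269667957838664
```

Contact of 3.5 N came at TCP 92.6, which puts the top at 119.9 against an expected 120, so the spool is home on the seat. I release and rise.

Emit:
move_arm([
  [0,0,0,0,0,0,0.06],
  [0,0,0,0,0,0,0.06],
  [0,0,0,0,0,0,0.08],
  [0,0,0,0,0,0,0.08],
  [0,0,0,0,0,0,0.08],
])

```text
clock: 12.42
eef_pos: [541.0, 80.3, 92.4]
tcp_rot: [-3.142, -0.0, 1.571]
contact_force: [0.5, 1.4, -0.1]
opening: 0.935
grasp_force: 0.0
```

Scaled: -0.2 m / 0.8 = -0.25, -0.16 m / 0.8 = -0.2.

Emit:
move_arm([
  [0,0,0,0,0,-0.025,0.08],
  [0,0,0,0,0,-0.075,0.08],
  [0,0,0,0,0,-0.1375,0.08],
  [0,0,0,0,0,-0.2,0.08],
  [0,0,0,-0.025,0,-0.25,0.03],
  [0,0,0,-0.05,0,-0.25,0],
  [0,0,0,-0.05,0,-0.25,0],
  [0,0,0,-0.05,0,-0.25,0],
])

```text
clock: 13.42
eef_pos: [540.3, 40.4, 291.1]
tcp_rot: [-3.139, -0.0, 1.57]
contact_force: [-0.0, -0.6, -0.1]
opening: 0.079
grasp_force: 0.0
```

Run:
```python
from h import *
st(); img,P=cloud("wrist"); save("w4",img)
print("spool",circ(near(P,(541,80.3),26,113,128)))
a=near(P,(545,180),90,125,137); print("arm",len(a),cv2.minAreaRect(a[:,:2].astype(np.float32)))
q=near(P,(522,198),30,145,175); print("peg",circ(q) if len(q) else 0); q=near(P,(522,198),30,155,175); print("pegtop",circ(q) if len(q) else 0)
q=near(P,(569,160),14,131.5,170); print("post",circ(q) if len(q) else 0)
```

```text
{'clock': 13.425, 'qpos': [0.072, 0.17, 1.741, 0.0, 1.233, 0.072], 'eef_pos': [540.258, 40.362, 291.09], 'tcp_rot': [-3.139, -0.0, 1.57], 'contact_force': [-0.029, -0.643, -0.086], 'wrist_torque': [0.047, 0.054, -0.007], 'opening': 0.079, 'grasp_force': 0.0}
spool ([540.8, 80.2], 22.1, [540.5, 80.7, 119.7], 1773)
arm 1647 ((549.0531005859375, 177.24429321289062), (20.112207412719727, 72.97146606445312), 50.006019592285156)
peg 0
pegtop 0
post ([567.9, 161.4], 11.9, [569.1, 160.2, 133.6], 525)
```

View pics/w4.png

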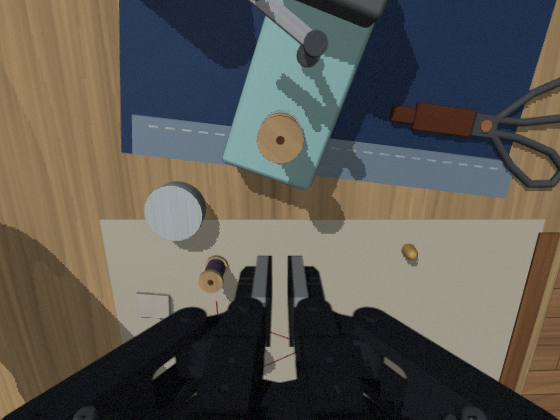

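The wrist view shows the spool seated at (280,139) with its top at 119.7 mm, which is home. The retainer pivot is at (315,42), in world (569,160). The arm still points away at about 145°, so the peg is at about (521,196). I'll cage the peg loosely between the fingers and swing it along its arc.

Scaled: 0.156 m / 0.8 = 0.195, 0.091 m / 0.8 = 0.1138, -0.96 rad / 6.2832 = -0.1528.

Emit:
move_arm([
  [0,0,-0.0255,0.0375,-0.005,0,0.05],
  [0,0,-0.0509,0.075,-0.01,0,0.05],
  [0,0,-0.0764,0.1125,-0.015,0,0.05],
  [0,0,-0.1019,0.15,-0.02,0,0.05],
  [0,0,-0.1273,0.195,-0.0241,0.0375,0.05],
  [0,0,-0.1528,0.195,-0.0241,0.0875,0.05],
  [0,0,-0.1528,0.195,-0.0241,0.1138,0.05],
  [0,0,-0.1528,0.195,-0.0241,0.1138,0.05],
])

```text
clock: 14.48
eef_pos: [520.0, 196.4, 199.0]
tcp_rot: [-3.138, -0.003, 2.531]
contact_force: [-0.3, -0.5, 0.3]
opening: 0.588
grasp_force: 0.0
```

Emit:
move_arm([
  [0,0,0,0,0,0,0.05],
  [0,0,0,0,0,0,0.05],
])

```text
clock: 14.72
eef_pos: [522.3, 196.6, 202.5]
tcp_rot: [3.14, 0.001, 2.531]
contact_force: [0.6, -0.3, 0.5]
opening: 0.588
grasp_force: 0.0
```

Run:
```python
from h import *
st(); img,P=cloud("wrist"); save("w5",img)
for a in(145,155):
    q=near(P,(521,196),22,a,170); print("peg",circ(q) if len(q) else 0)
q=near(P,(569,160),16,120,170); print("post",circ(q) if len(q) else 0, np.percentile(q[:,2],98) if len(q) else 0)
a=near(P,(545,180),90,127,134); print("arm",len(a),cv2.minAreaRect(a[:,:2].astype(np.float32)) if len(a) else 0)
```

```text
{'clock': 14.725, 'qpos': [0.357, 0.279, 1.808, 0.0, 1.053, -0.603], 'eef_pos': [522.334, 196.559, 202.502], 'tcp_rot': [3.14, 0.001, 2.531], 'contact_force': [0.611, -0.318, 0.513], 'wrist_torque': [0.079, 0.012, -0.039], 'opening': 0.588, 'grasp_force': 0.0}
peg ([521.4, 196.7], 5.2, [520.1, 197.4, 155.9], 310)
peg ([521.4, 196.8], 5.2, [520.9, 197.0, 158.3], 222)
post ([566.7, 161.6], 13.4, [566.7, 162.2, 132.8], 765) 134.89824380594524
arm 2255 ((536.6539306640625, 183.24359130859375), (19.674745559692383, 100.86761474609375), 55.061248779296875)
```

View pics/w5.png

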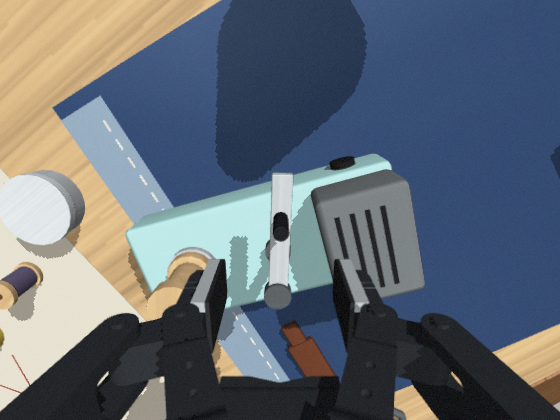

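The peg shows at (281,225), centred between the open fingers, and measures (521.4,196.8), 60.0 mm from the pivot. I go down to z 140 and narrow the cage.

Scaled: 0.062 m / 0.8 = 0.0775, 0.045 m / 0.8 = 0.0563.

Emit:
move_arm([
  [0,0,0,0,0,0.025,0.05],
  [0,0,0,0,0,0.0563,0.05],
  [0,0,0,0,0,0.0775,0.04],
  [0,0,0,0,0,0.0775,0.026],
  [0,0,0,0,0,0.0775,0.026],
  [0,0,0,0,0,0.0775,0.026],
])

```text
clock: 15.52
eef_pos: [522.3, 196.5, 140.3]
tcp_rot: [3.14, 0.001, 2.531]
contact_force: [0.7, -0.1, 0.3]
opening: 0.306
grasp_force: 0.0
```

Run:
```python
from h import *
st()
s=sensors.sense(); A=R.from_euler("xyz",s["tcp_rot"]); c=np.array([569.05,160.4])
base=142.5
# arc: TCP leads nominal peg position; yaw turns with arm; rows relative to present pose
for th in list(range(150,251,8))+[254,258,262]:
    t=np.deg2rad(th); p=np.r_[c+60*np.array([np.cos(t),np.sin(t)]),140]
    yaw=np.deg2rad(min(th,251)); B=R.from_euler("xyz",[np.pi,0,yaw])
    print(th,(A.inv()*B).as_rotvec().round(3)[2],(A.inv().apply(p-s["eef_pos"])/1000).round(4).tolist())
```

```text
{'clock': 15.525, 'qpos': [0.357, 0.355, 1.86, 0.0, 0.925, -0.603], 'eef_pos': [522.267, 196.525, 140.309], 'tcp_rot': [3.14, 0.001, 2.531], 'contact_force': [0.678, -0.105, 0.315], 'wrist_torque': [0.021, 0.021, 0.013], 'opening': 0.306, 'grasp_force': 0.0}
150 -0.087 [0.0007, -0.008, 0.0003]
158 -0.227 [-0.0006, -0.0163, 0.0003]
166 -0.366 [-0.003, -0.0243, 0.0003]
174 -0.506 [-0.0066, -0.0318, 0.0003]
182 -0.646 [-0.0111, -0.0389, 0.0003]
190 -0.785 [-0.0166, -0.0452, 0.0003]
198 -0.925 [-0.0229, -0.0507, 0.0003]
206 -1.065 [-0.03, -0.0552, 0.0003]
214 -1.204 [-0.0375, -0.0588, 0.0003]
222 -1.344 [-0.0455, -0.0612, 0.0003]
230 -1.483 [-0.0538, -0.0625, 0.0003]
238 -1.623 [-0.0622, -0.0627, 0.0003]
246 -1.763 [-0.0705, -0.0617, 0.0003]
254 -1.85 [-0.0786, -0.0595, 0.0003]
258 -1.85 [-0.0825, -0.058, 0.0003]
262 -1.85 [-0.0863, -0.0562, 0.0003]
```

Scaled: -0.0552 m / 0.8 = -0.069, -0.0507 m / 0.8 = -0.0634, -1.065 rad / 6.2832 = -0.1695.

Emit:
move_arm([
  [0,0,-0.0138,0.0009,-0.01,0,0.026],
  [0,0,-0.0361,-0.0008,-0.0204,0,0.026],
  [0,0,-0.0583,-0.0038,-0.0304,0,0.026],
  [0,0,-0.0805,-0.0083,-0.0398,0,0.026],
  [0,0,-0.1028,-0.0139,-0.0486,0,0.026],
  [0,0,-0.1249,-0.0208,-0.0565,0,0.026],
  [0,0,-0.1472,-0.0286,-0.0634,0,0.026],
  [0,0,-0.1695,-0.0375,-0.069,0,0.026],
])

```text
clock: 16.52
eef_pos: [515.1, 133.9, 140.2]
tcp_rot: [-3.142, 0.001, -2.683]
contact_force: [0.1, 1.4, -0.2]
opening: 0.302
grasp_force: 0.4
```

```bash
cat > arc.py <<'E'
from h import *
st(); s=sensors.sense(); A=R.from_euler("xyz",s["tcp_rot"]); c=np.array([569.05,160.4])
d=s["eef_pos"][:2]-c; print("tcp angle",np.rad2deg(np.arctan2(d[1],d[0]))%360,np.hypot(*d))
for th in (212,218,224,230,235,240,245,250,253,256,258,260):
    t=np.deg2rad(th); p=np.r_[c+60*np.array([np.cos(t),np.sin(t)]),140]
    B=R.from_euler("xyz",[np.pi,0,np.deg2rad(min(th,251))])
    print(th,(A.inv()*B).as_rotvec().round(3)[2],(A.inv().apply(p-s["eef_pos"])/1000).round(4).tolist())
E
python3 arc.py
```

```text
{'clock': 16.525, 'qpos': [0.251, 0.319, 1.915, 0.0, 0.906, -1.778], 'eef_pos': [515.123, 133.854, 140.195], 'tcp_rot': [-3.142, 0.001, -2.683], 'contact_force': [0.108, 1.409, -0.215], 'wrist_torque': [0.116, -0.031, -0.042], 'opening': 0.302, 'grasp_force': 0.373}
tcp angle 206.2090172469683 60.1066253968384
212 -0.1 [-0.0004, -0.0061, 0.0002]
218 -0.204 [-0.0014, -0.0123, 0.0002]
224 -0.309 [-0.003, -0.0183, 0.0002]
230 -0.414 [-0.0052, -0.0242, 0.0002]
235 -0.501 [-0.0075, -0.0289, 0.0002]
240 -0.588 [-0.0102, -0.0334, 0.0002]
245 -0.676 [-0.0133, -0.0376, 0.0002]
250 -0.763 [-0.0167, -0.0415, 0.0002]
253 -0.78 [-0.019, -0.0438, 0.0002]
256 -0.78 [-0.0213, -0.0458, 0.0002]
258 -0.78 [-0.0229, -0.0472, 0.0002]
260 -0.78 [-0.0246, -0.0484, 0.0002]
```

Scaled: -0.0415 m / 0.8 = -0.0519, -0.0376 m / 0.8 = -0.047, -0.763 rad / 6.2832 = -0.1214.

Emit:
move_arm([
  [0,0,-0.0159,-0.0005,-0.0076,0,0.026],
  [0,0,-0.0325,-0.0018,-0.0154,0,0.026],
  [0,0,-0.0492,-0.0038,-0.0229,0,0.026],
  [0,0,-0.0659,-0.0065,-0.0303,0,0.026],
  [0,0,-0.0797,-0.0094,-0.0361,0,0.026],
  [0,0,-0.0936,-0.0128,-0.0418,0,0.026],
  [0,0,-0.1076,-0.0166,-0.047,0,0.026],
  [0,0,-0.1214,-0.0209,-0.0519,0,0.026],
])

```text
clock: 17.52
eef_pos: [548.2, 104.0, 140.1]
tcp_rot: [-3.141, 0.001, -1.922]
contact_force: [-1.5, 0.0, -1.0]
opening: 0.305
grasp_force: 0.3
```

Emit:
move_arm([
  [0,0,0,0,0,0,0.026],
  [0,0,0,0,0,0,0.026],
])

```text
clock: 17.77
eef_pos: [547.8, 104.0, 139.7]
tcp_rot: [-3.141, 0.0, -1.926]
contact_force: [-0.1, -0.1, -0.5]
opening: 0.303
grasp_force: 0.0
```

```bash
python3 arc.py
```

```text
{'clock': 17.775, 'qpos': [0.185, 0.356, 1.861, 0.0, 0.925, -2.601], 'eef_pos': [547.809, 103.975, 139.702], 'tcp_rot': [-3.141, 0.0, -1.926], 'contact_force': [-0.129, -0.14, -0.47], 'wrist_torque': [0.002, 0.011, -0.02], 'opening': 0.303, 'grasp_force': 0.0}
tcp angle 249.3715174384614 60.290743829326374
212 0.657 [-0.0128, 0.0364, -0.0003]
218 0.552 [-0.0092, 0.0312, -0.0003]
224 0.447 [-0.0062, 0.0257, -0.0003]
230 0.343 [-0.0038, 0.0199, -0.0003]
235 0.255 [-0.0022, 0.0149, -0.0003]
240 0.168 [-0.0011, 0.0098, -0.0003]
245 0.081 [-0.0005, 0.0046, -0.0003]
250 -0.006 [-0.0003, -0.0007, -0.0003]
253 -0.024 [-0.0004, -0.0038, -0.0003]
256 -0.024 [-0.0007, -0.0069, -0.0003]
258 -0.024 [-0.0009, -0.009, -0.0003]
260 -0.024 [-0.0013, -0.0111, -0.0003]
```

Scaled: -0.0075 m / 0.8 = -0.0094, -0.006 m / 0.8 = -0.0075.

Emit:
move_arm([
  [0,0,0,0,-0.0025,0,0.026],
  [0,0,0,0,-0.005,0,0.026],
  [0,0,0,0,-0.0075,0,0.026],
  [0,0,0,0,-0.0094,0,0.026],
  [0,0,0,0,-0.0094,0,0.026],
])

```text
clock: 18.4
eef_pos: [555.0, 101.3, 139.4]
tcp_rot: [-3.141, 0.0, -1.925]
contact_force: [-0.6, -0.2, -0.7]
opening: 0.302
grasp_force: 0.0
```

Scaled: -0.0013 m / 0.8 = -0.0016, -0.0007 m / 0.8 = -0.0009.

Emit:
move_arm([
  [0,0,0,0,-0.0009,0,0.026],
  [0,0,0,0,-0.0016,0,0.026],
  [0,0,0,0,-0.0016,0,0.026],
])

```text
clock: 18.77
eef_pos: [556.1, 100.9, 139.4]
tcp_rot: [-3.142, -0.0, -1.924]
contact_force: [-0.4, -0.5, -0.4]
opening: 0.303
grasp_force: 0.2
```

Scaled: -0.0013 m / 0.8 = -0.0016, -0.0007 m / 0.8 = -0.0009.

Emit:
move_arm([
  [0,0,0,0,-0.0009,0,0.026],
  [0,0,0,0,-0.0016,0,0.026],
  [0,0,0,0,-0.0016,0,0.026],
])

```text
clock: 19.15
eef_pos: [556.4, 100.6, 139.3]
tcp_rot: [3.14, -0.0, -1.925]
contact_force: [-5.2, 1.9, 2.8]
opening: 0.305
grasp_force: 2.5
```

Run:
```python
from h import *
st(); img,P=cloud("wrist"); e=sensors.sense()["eef_pos"]
q=near(P,(550,104),18,142,165); print("peg",circ(q) if len(q) else 0)
a=near(P,(550,104),70,126,134); print("arm",len(a),cv2.minAreaRect(a[:,:2].astype(np.float32)) if len(a)>5 else 0)
```

```text
{'clock': 19.15, 'qpos': [0.176, 0.368, 1.843, 0.001, 0.933, -2.612], 'eef_pos': [556.437, 100.605, 139.26], 'tcp_rot': [3.14, -0.0, -1.925], 'contact_force': [-5.192, 1.905, 2.809], 'wrist_torque': [0.367, 0.79, -0.033], 'opening': 0.305, 'grasp_force': 2.537}
peg ([542.6, 103.3], 11.6, [543.7, 99.6, 154.8], 1479)
arm 3634 ((556.6520385742188, 121.50424194335938), (99.21080017089844, 19.9683837890625), 72.15849304199219)
```

A 5.5 N reaction appeared just where the stop should be (TCP at 258° with 8 mm of slack puts the arm at 250.7°), so the arm is closed. I centre the cage, open and retreat upward.

Scaled: -0.17 m / 0.8 = -0.2125, -0.13 m / 0.8 = -0.1625.

Emit:
move_arm([
  [0,0,0,0,0.005,0,0.026],
  [0,0,0,0,0.01,0,0.035],
  [0,0,0,0,0.01,0,0.045],
  [0,0,0,0,0.01,0,0.045],
  [0,0,0,0,0.01,-0.0375,0.045],
  [0,0,0,0,0.01,-0.1,0.045],
  [0,0,0,0,0.01,-0.1625,0.045],
  [0,0,0,0,0.01,-0.2125,0.045],
])

```text
clock: 20.2
eef_pos: [550.2, 103.2, 311.7]
tcp_rot: [-3.14, 0.001, -1.924]
contact_force: [1.3, 0.3, -0.2]
opening: 0.524
grasp_force: 0.0
```

Scaled: 0.12 m / 0.8 = 0.15, 0.1 m / 0.8 = 0.125.

Emit:
move_arm([
  [0,0,0,0.0625,0,0,0.045],
  [0,0,0,0.125,0,0,0.045],
  [0,0,0,0.15,0,0,0.045],
  [0,0,0,0.15,0,0,0.045],
  [0,0,0,0.15,0,0,0.045],
])

```text
clock: 20.82
eef_pos: [508.7, -8.8, 309.4]
tcp_rot: [-3.141, 0.001, -1.924]
contact_force: [-1.2, 0.1, 1.1]
opening: 0.522
grasp_force: 0.0
```

Run:
```python
from h import *
st()
for n in("wrist","top","scene"):
    img,P=cloud(n)
    if n=="scene": save("w6",cv2.resize(img[180:390,230:510],(560,420),interpolation=cv2.INTER_CUBIC))
    a=near(P,(550,104),75,126,135); print(n,"arm",len(a),cv2.minAreaRect(a[:,:2].astype(np.float32)) if len(a)>5 else 0)
    q=near(P,(549,104),18,145,165); print("peg",circ(q) if len(q) else 0)
    q=near(P,(541,80.3),24,112,123.5); print("spool",circ(q) if len(q) else 0)
```

```text
{'clock': 20.825, 'qpos': [-0.02, 0.099, 1.783, 0.001, 1.259, -2.809], 'eef_pos': [508.749, -8.75, 309.408], 'tcp_rot': [-3.141, 0.001, -1.924], 'contact_force': [-1.206, 0.053, 1.084], 'wrist_torque': [-0.026, -0.019, -0.003], 'opening': 0.522, 'grasp_force': 0.0}
wrist arm 899 ((554.524169921875, 122.80558776855469), (100.05054473876953, 19.624652862548828), 68.86747741699219)
peg ([548.9, 103.5], 5.1, [548.4, 101.9, 155.2], 128)
spool ([539.9, 80.3], 22.2, [538.3, 75.8, 119.2], 937)
top arm 0 0
peg 0
spool 0
scene arm 260 ((556.223388671875, 122.9765396118164), (103.2129898071289, 20.569530487060547), 68.24170684814453)
peg ([551.3, 105.1], 6.3, [552.6, 106.2, 154.6], 39)
spool ([542.4, 81.8], 22.4, [549.5, 80.4, 119.1], 152)
```

View pics/w6.png

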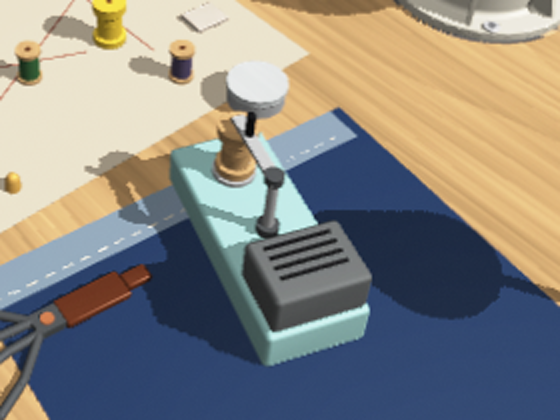

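The scene crop shows the spool seated at (235,150) with the retainer bar over it. The peg is at 250.5° against a closed angle of about 250.6°, and the robot is clear. I hand the job in.

```bash
python3 -c "
from rig import order
print(order.sign_off())"
```

```text
the job is handed in; nothing more can be done
None
```

The spool is fully home on the seat and the retainer arm is closed over it to its stop. No turning was needed because the square happened to line up on the way down, contact forces read at the end of each move stayed below 6 N, and the job was handed in at about 21 s.

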